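# Set the guide on the nail-painting jig

### The arm

A 6-joint arm with a two-finger parallel gripper is mounted at the origin on the work surface. World frame = base frame: x ahead of the robot, y to its left, z up, the work surface at z = 0. Lengths are in mm, angles in degrees, forces in N, time in s.
With the tool pointing down it reaches from about 300 to 850 mm from the base axis. Payload 4.2 kg.
Tool frame: the origin (TCP) lies at the very end of the fingers, on their centre line; the grasp point (between the pads) lies 19 mm behind it; z points along the fingers, y is the line along which they close (so a half turn about z gives the same grasp; the last joint's range is limited). The gripper opens to 91 mm and grips with 3 to 60 N. Pads are 32 mm wide; open, the fingers measure 118 mm over their backs; the gripper's body (76 mm by 178 mm) begins 60 mm behind the grasp point.
Start: joints at [62.51, 18.312, 89.639, -0, 72.044, -1.146], TCP at [255.172, 515.297, 213.976] pointing down, gripper open.
Joint ranges: [-177.97, 177.97], [-48.28, 115.42], [12.27, 149.76], [-77.06, 257.06], [2.81, 150.46], [-146.56, 146.56]. Speed limits (degrees/s): [147.25, 147.25, 180, 180, 180, 180].

### API

Orientations are given as [roll, pitch, yaw] about the fixed x, y, z axes, in that order (R = Rz(yaw) Ry(pitch) Rx(roll)).
In Python, from workcell import env, grab_frame gives the robot as it stands. The module is installed in compiled form; this text tells all that it offers.
- The arm moves only by the tool move_arm, never from a script. Its argument "plan" is a list of rows, each an object of numbers: "tx", "ty", "tz": the shift along the tool's x, y, z in cm; "wx", "wy", "wz": the turn, a rotation vector about the tool's x, y, z in rad. In form: [{"tx": .., "ty": .., "tz": .., "wx": .., "wy": .., "wz": ..}, ...]. A call has 1 to 12 rows; each row shifts and turns the commanded pose from where the row before left it, along the tool's axes as they then stand; what a row does not reach is not made up. A row lasts 1/12 s, in which the tool goes at most 41.7 mm and 7.16 degrees, less where a joint would pass 70% of its speed; a pose out of reach is approached as far as the arm can. A call is refused whole if a number of a shift passes 4.17 or a number of a turn 0.125, either way. A call with a gripper value outside its range is refused whole. "gripper" is the finger opening in cm, from 0 to 9.12, set as the call begins (left out, the last holds). The fingers move at their own pace and stop on an object; "force" is the grip in N (left out, the last holds). Time passes only in rows, so rows that do not move let the fingers close. It gives the time, the measured TCP pose, the force, the opening and the grip force at its end, in the units of the state.
- env.state(): the state, without advancing time (a new reading comes with each control period).
- grab_frame(name): name is "scene" or "top" or "wrist"; returns a dict with "color" (384x512x3 uint8, red, green, blue), "vfov" (degrees; the focal length in pixels is half the picture's height over the tangent of half this angle, whatever the lens; pixels are square), "cx", "cy" (the principal point, pixels), "view" (4x4, takes a point from world to camera coordinates). Camera axes: x right, y up, looking along -z (the intrinsics and any distortion apply to the point x, -y, -z); pixel columns grow to the right and rows downward; lengths in mm; the calibration is good to about 2 mm. A picture is of the moment at which its call begins. There is no depth.
- env.job_done(): hands the job in; it is judged then, once.
The state is a dict: "time_s": time; "qpos": joint angles; "qvel": joint speeds; "effort": joint torques, N m; "ee_pos": TCP position; "ee_rot": TCP orientation; "force": force on the tool from outside, world axes, zero at the start; "torque": the same for the moment, N m; "gripper_width": finger opening in mm; "gripper_force": force on a finger pad.
Only numpy, scipy, OpenCV 4.12 (cv2) and the standard library are available. Lean on these libraries where they do the work, as an engineer would, in place of code of your own. Each camera call takes 0.05 s, during which the arm holds its last target. There are 200 camera calls.

### The job

Get the nail-painting jig ready for painting a straight tip line: pick up the steel straightedge, lay it flat on the jig's deck and set it flush along the front face of the low block, with its ends level with the block's ends. Then swing the hinged keeper bar across over the straightedge until it clicks fully home past its catch. Leave the other things on the vanity where they are.

Things in the scene. Friction and masses are not known exactly. Their poses are not given: they have to be found in the camera images.
- jig: nail-painting jig, fixed to the vanity: white deck board 175 (x) x 236 (y) x 10 mm thick; a low pale wood block 45 (x) x 200 (y) x 12 mm high stands on the deck's far half and carries a row of false nail tips (3 mm high). Origin: on the vanity top under the deck, which spans x -90 to +85 mm; x points from the open deck towards the block, y along the block, z up
- block_face (a point): point on the deck at the foot of the block's long front face, at the middle of its length (35 mm in x from the jig's origin, 10 mm above the vanity). Axes as the jig's: x points into the block, y along the face; the face runs from y = -100 to +100 mm and is 12 mm high; the open deck in front is 125 mm deep
- straightedge: loose steel straightedge, about 0.25 kg: flat blade 200 (x) x 40 (y) x 5 mm thick, with a dark upright grip rib 70 (x) x 12 (y) mm along its middle, rising to 36 mm above the blade's underside. Symmetrical, either long edge may be used. Origin: centre of the blade's underside; z up through the rib
- keeper (a joint): keeper bar's angle about its upright pivot, rad: 0 = shut at its stop, pointing straight at the block (jig +x), above the straightedge's place; it grows to 2.2 as the bar swings outward to jig -y (clockwise from above). A spring ball catch: the bar rides over it between 0.39 and 0.02 (peak at 0.20, about 2 N at the knob) and then stays home
- keeper_pivot (a point): the keeper's pivot axis at deck height: 100 mm in front of the block face and 78 mm to the jig's -y of its middle. Steel post 20 mm across and 19 mm high; the steel catch ball stands 6 mm above the deck 34 mm from this axis
- keeper_knob (a point): centre of the top of the keeper's upright finger knob, 15 mm across, 30 mm tall, 75 mm from the pivot axis and 46 mm above the deck. The aluminium bar under it is 16 mm wide, 8 to 16 mm above the deck, and reaches 99 mm from the pivot
- bottle: amber glass dropper bottle, closed, 38 mm across, 109 mm tall, standing; origin under its centre; leave alone
- tray: round green ceramic trinket tray, 110 mm across, 22 mm high; origin under its centre; leave alone
- pusher: steel cuticle pusher lying flat, about 136 mm long (x), 7 mm high; origin under its centre; leave alone
- pen0: slim black eyeliner pen lying flat, 138 mm long (x), 11 mm thick; origin under its centre; leave alone
- pen1: slim black eyeliner pen lying flat, 138 mm long (x), 11 mm thick; origin under its centre; leave alone
- pen2: slim black eyeliner pen lying flat, 138 mm long (x), 11 mm thick; origin under its centre; leave alone
- pen3: slim black eyeliner pen lying flat, 138 mm long (x), 11 mm thick; origin under its centre; leave alone
There are look-alikes about, which are no part of the job. Several things look just like the straightedge: the one meant starts farthest from the robot's base.

How it is judged:
By the outcome, as a careful person would: the job done as asked, in the order asked, and still so for the second after the job is handed in, with the robot touching nothing.
It also fails if it takes over 67 s, if anything falls off the work surface, if the arm or the gripper's body presses on something with over 40 N, if the wrist force passes 120 N, or if a joint passes its speed limit or range.

## Working session

There is one attempt and no reset: what is moved stays moved. The work goes in short steps, Python scripts to look and compute and a tool call to move; the robot and the scene stay as the last step left them, time stands still between calls to the robot, and variables do not carry over. Pictures are saved under pics/ and viewed, at most 10 in all, crops included, and the job is handed in when it is done.

Besides the shell and the picture viewer there is one more tool, called after "Emit:" by a JSON object that holds its "name" and its "arguments", one argument or row to a line. move_arm: Moves the arm, as the interface text tells. Its arguments: {"type":"object","properties":{"plan":{"type":"array","items":{"type":"object","properties":{"tx":{"type":"number"},"ty":{"type":"number"},"tz":{"type":"number"},"wx":{"type":"number"},"wy":{"type":"number"},"wz":{"type":"number"}}}},"gripper":{"type":"number"},"force":{"type":"number"}},"required":["plan"]}

```bash
mkdir -p pics; cat > h.py <<'E'
import numpy as np,cv2
from workcell import env,grab_frame
def save(n,f): cv2.imwrite(f'pics/{n}.png',f['color'][:,:,::-1])
def ray(f,u,v):
    F=f['color'].shape[0]/2/np.tan(np.radians(f['vfov'])/2)
    d=np.array([(u-f['cx'])/F,-(v-f['cy'])/F,-1.]);V=np.array(f['view']);R=V[:3,:3]
    return -R.T@V[:3,3],R.T@d
def onz(f,u,v,z):
    c,d=ray(f,u,v);return (c+d*(z-c[2])/d[2]).round(1)
def proj(f,p):
    F=f['color'].shape[0]/2/np.tan(np.radians(f['vfov'])/2)
    V=np.array(f['view']);q=V[:3,:3]@np.array(p,float)+V[:3,3]
    return np.array([f['cx']+F*q[0]/-q[2],f['cy']-F*q[1]/-q[2]])
E
python3 - <<'E'
from h import *
import pickle
fs={n:grab_frame(n) for n in('top','scene','wrist')}
pickle.dump(fs,open('f0.pkl','wb'))
for n,f in fs.items():
    save(n+'0',f);print(n,{k:v for k,v in f.items() if k not in('color','view')},ray(f,f['cx'],f['cy']))
print(env.state())
im=np.hstack([fs['top']['color'],])
cv2.imwrite('pics/t0.png',cv2.resize(im[:,:,::-1],(800,600),interpolation=cv2.INTER_CUBIC))
E
```

```text
top {'vfov': 43.464798976196384, 'cx': 261.6310262564968, 'cy': 194.59591684403944} (array([4.30739987e+02, 2.98150043e-01, 1.51186617e+03]), array([ 0.05338482,  0.01911069, -0.99839113]))
scene {'vfov': 57.9560098995472, 'cx': 251.0436086612654, 'cy': 184.76440164846395} (array([1281.55706508, -164.044911  ,  628.30833279]), array([-0.8040727 ,  0.18699623, -0.5643576 ]))
wrist {'vfov': 61.83455135834946, 'cx': 258.2460589351852, 'cy': 193.219905799102} (array([194.54250462, 544.99994205, 384.82701882]), array([ 0.2161081 , -0.10977994, -0.97017815]))
{'time_s': 0.15, 'qpos': array([ 6.25103114e+01,  1.83407898e+01,  8.96905916e+01, -1.05741108e-03,
        7.20449514e+01, -1.14649114e+00]), 'qvel': array([-0.02590877, -0.02503185, -0.23318025,  0.0745374 ,  0.05937578,
       -0.06819435]), 'effort': array([-6.63028331e-06, -4.12774122e+01, -2.32154006e+01,  7.25614722e-02,
        4.33146441e-02, -1.00589830e-04]), 'ee_pos': array([254.98331785, 514.93487117, 213.33622571]), 'ee_rot': array([-1.79923662e+02, -5.22042566e-04,  1.53657129e+02]), 'force': array([ 0.43907827, -0.35050441, -0.14794997]), 'torque': array([-0.01654893, -0.00751402, -0.03587812]), 'gripper_force': 0.0, 'gripper_width': 91.57567958156865}
```

View pics/t0.png

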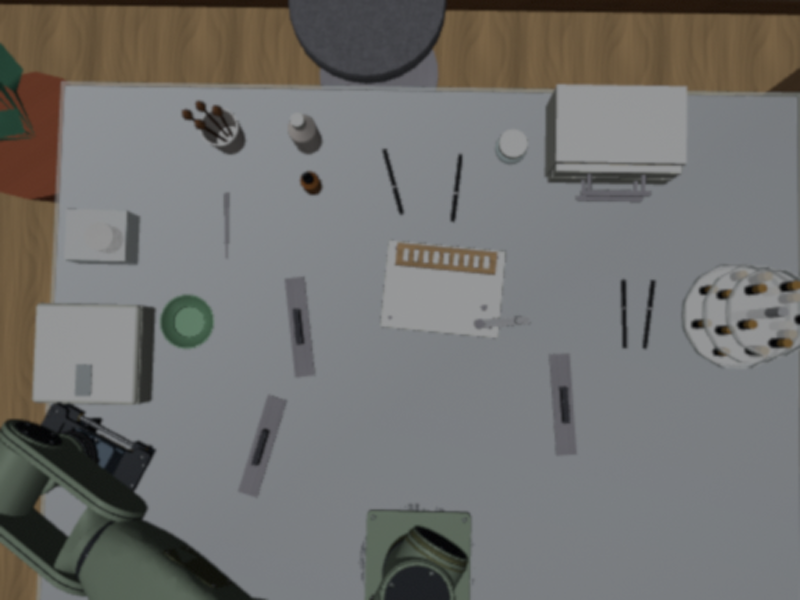

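View pics/scene0.png

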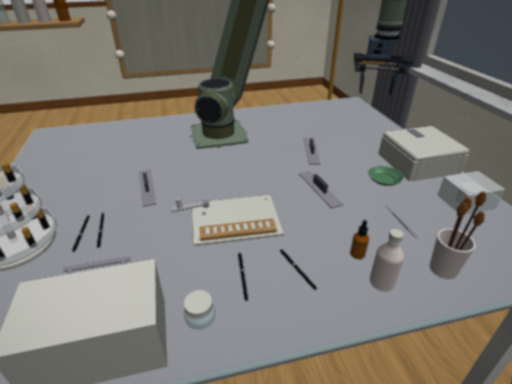

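The top view (800x600) shows the jig at about (443,290) with its keeper pointing right (pivot about (480,323), knob about (520,320)). The target straightedge is at about (300,327), farthest from the base at about (415,580). The others are at (262,447) and (563,404).

```bash
cat > m.py <<'E'
from h import *
import pickle
fs=pickle.load(open('f0.pkl','rb'));f=fs['top'];im=f['color'];s=.64
hsv=cv2.cvtColor(im,cv2.COLOR_RGB2HSV)
print(im[int(300*s),int(420*s)],im[int(290*s),int(298*s)],im[int(350*s),int(305*s)],im[int(380*s),int(400*s)])
def rect(mask,box,z,nm):
    m=np.zeros(mask.shape,np.uint8);x0,y0,x1,y1=[int(a*s) for a in box]
    m[y0:y1,x0:x1]=mask[y0:y1,x0:x1]
    c=max(cv2.findContours(m,0,1)[0],key=cv2.contourArea)
    P=np.array([onz(f,u+0.0,v,z)[:2] for u,v in c[:,0]],np.float32)
    r=cv2.minAreaRect(P);print(nm,r,cv2.boxPoints(r).round(0).tolist())
g=im.astype(int)
white=(g.min(2)>150).astype(np.uint8)*255
rect(white,(360,220,520,350),10,'deck')
wood=((hsv[...,1]>90)&(hsv[...,0]<25)).astype(np.uint8)*255
rect(wood,(380,230,510,290),22,'block')
b=((g[...,0]-g[...,2]>-12)&(g[...,0]<135)).astype(np.uint8)*255
rect(b,(270,260,330,390),5,'blade')
d=(g.max(2)<75).astype(np.uint8)*255
rect(d,(280,290,320,360),36,'rib')
E
python3 m.py
python3 - <<'E'
from h import *
import pickle
f=pickle.load(open('f0.pkl','rb'))['top']['color']
a=cv2.resize(f[145:225,240:345],None,fx=7.6,fy=7.4,interpolation=2)[:,:,::-1]
cv2.imwrite('pics/c.png',a)
E
```

```text
[150 151 152] [100  99 105] [95 94 99] [124 128 131]
deck ((544.5711669921875, -96.64644622802734), (3.9656729698181152, 9.932771682739258), 73.0245361328125) [[539.0, -97.0], [549.0, -100.0], [550.0, -96.0], [540.0, -93.0]]
block ((603.2920532226562, -42.119056701660156), (191.7711639404297, 38.40423583984375), 85.54163360595703) [[577.0, -136.0], [615.0, -139.0], [630.0, 52.0], [592.0, 55.0]]
blade ((468.5364685058594, 250.22047424316406), (258.0892333984375, 120.1884994506836), 1.5575097799301147) [[338.0, 307.0], [341.0, 187.0], [599.0, 194.0], [596.0, 314.0]]
rib ((461.3864440917969, 245.20130920410156), (68.25929260253906, 16.136795043945312), 6.936627388000488) [[427.0, 249.0], [428.0, 233.0], [496.0, 241.0], [494.0, 257.0]]
```

View pics/c.png

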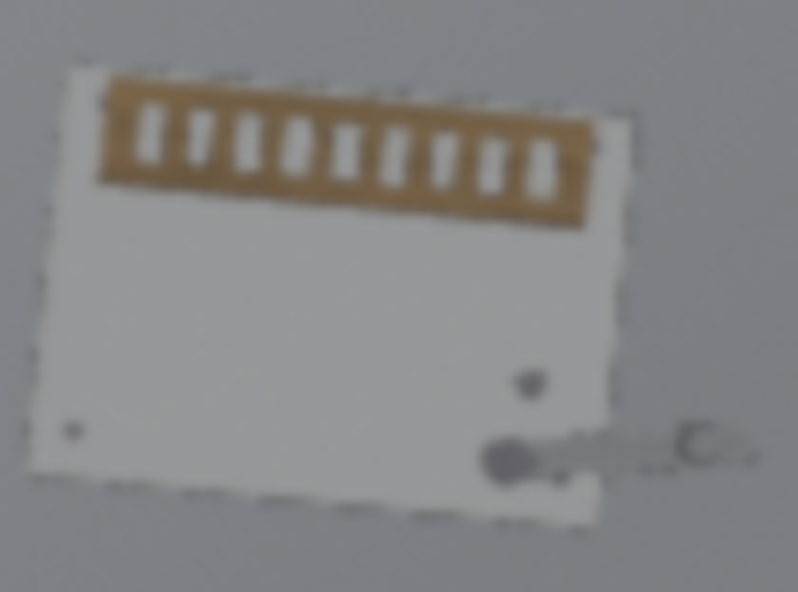

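The crop shows the block with its front edge running from (100,183) to (585,227), the catch ball at (530,383), the pivot at (508,460) and the knob at (700,443). I'll move above the target straightedge for a close wrist view.

Emit:
{"name": "move_arm", "arguments": {
  "plan": [
    {"tx": -2.77,"ty": -1.37,"tz": 0.4},
    {"tx": -2.77,"ty": -1.37,"tz": 0.4},
    {"tx": -2.77,"ty": -1.37,"tz": 0.4},
    {"tx": -2.77,"ty": -1.37,"tz": 0.4},
    {"tx": -2.77,"ty": -1.37,"tz": 0.4},
    {"tx": -2.77,"ty": -1.37,"tz": 0.4},
    {"tx": -2.77,"ty": -1.37,"tz": 0.4},
    {"tx": -2.77,"ty": -1.37,"tz": 0.4},
    {"tx": -2.77,"ty": -1.37,"tz": 0.4},
    {"tx": -2.77,"ty": -1.37,"tz": 0.4},
    {"tx": -2.77,"ty": -1.37,"tz": 0.4},
    {}
  ]
}}

```text
schema error: expected keys tx, ty, tz, wx, wy, wz
```

Emit:
{"name": "move_arm", "arguments": {
  "plan": [
    {"wz": -0.097},
    {"wz": -0.097},
    {"wz": -0.097},
    {"wz": -0.097},
    {"wz": -0.097},
    {"wz": -0.097},
    {},
    {}
  ],
  "gripper": 5
}}

```text
schema error: expected keys tx, ty, tz, wx, wy, wz
```

```bash
python3 - <<'E'
from h import *
import pickle
f=grab_frame('wrist');pickle.dump(f,open('f1.pkl','wb'));save('w1',f)
s=env.state();print(s['ee_pos'],s['ee_rot'],s['qpos'])
E
```

```text
[255.03959936 515.03375535 213.46522218] [-1.79942686e+02 -6.68903218e-04  1.53655950e+02] [ 6.25095759e+01  1.83363984e+01  8.96780547e+01 -5.02373568e-04
  7.20428632e+01 -1.14621964e+00]
```

View pics/w1.png

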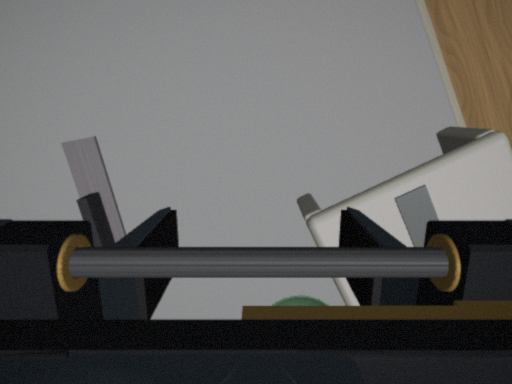

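The empty-key rows were refused. The wrist picture (fingers at rows 200–330) shows that only the upper half is clear, so I'll view the straightedge from an offset.

Emit:
{"name": "move_arm", "arguments": {
  "plan": [
    {"tx": -3.09,"ty": -0.89,"tz": 0,"wx": 0,"wy": 0,"wz": 0},
    {"tx": -3.09,"ty": -0.89,"tz": 0,"wx": 0,"wy": 0,"wz": 0},
    {"tx": -3.09,"ty": -0.89,"tz": 0,"wx": 0,"wy": 0,"wz": 0},
    {"tx": -3.09,"ty": -0.89,"tz": 0,"wx": 0,"wy": 0,"wz": 0},
    {"tx": -3.09,"ty": -0.89,"tz": 0,"wx": 0,"wy": 0,"wz": 0},
    {"tx": -3.09,"ty": -0.89,"tz": 0,"wx": 0,"wy": 0,"wz": 0},
    {"tx": -3.09,"ty": -0.89,"tz": 0,"wx": 0,"wy": 0,"wz": 0},
    {"tx": -3.09,"ty": -0.89,"tz": 0,"wx": 0,"wy": 0,"wz": 0},
    {"tx": -3.09,"ty": -0.89,"tz": 0,"wx": 0,"wy": 0,"wz": 0},
    {"tx": -3.09,"ty": -0.89,"tz": 0,"wx": 0,"wy": 0,"wz": 0},
    {"tx": -3.09,"ty": -0.89,"tz": 0,"wx": 0,"wy": 0,"wz": 0},
    {"tx": -3.09,"ty": -0.89,"tz": 0,"wx": 0,"wy": 0,"wz": 0}
  ]
}}

```text
time_s: 1.2
ee_pos: [541.0, 253.7, 213.8]
ee_rot: [-180.0, -0.0, 153.6]
force: [0.9, 0.3, -0.1]
gripper_width: 91.0
gripper_force: 0.0
```

Emit:
{"name": "move_arm", "arguments": {
  "plan": [
    {"tx": 0,"ty": 0,"tz": 0,"wx": 0,"wy": 0,"wz": -0.097},
    {"tx": 0,"ty": 0,"tz": 0,"wx": 0,"wy": 0,"wz": -0.097},
    {"tx": 0,"ty": 0,"tz": 0,"wx": 0,"wy": 0,"wz": -0.097},
    {"tx": 0,"ty": 0,"tz": 0,"wx": 0,"wy": 0,"wz": -0.097},
    {"tx": 0,"ty": 0,"tz": 0,"wx": 0,"wy": 0,"wz": -0.097},
    {"tx": 0,"ty": 0,"tz": 0,"wx": 0,"wy": 0,"wz": -0.097},
    {"tx": 0,"ty": 0,"tz": 0,"wx": 0,"wy": 0,"wz": 0},
    {"tx": 0,"ty": 0,"tz": 0,"wx": 0,"wy": 0,"wz": 0}
  ],
  "gripper": 5
}}

```text
time_s: 1.87
ee_pos: [540.0, 255.0, 213.7]
ee_rot: [-180.0, -0.0, -173.1]
force: [1.0, 0.2, -0.1]
gripper_width: 50.2
gripper_force: 0.0
```

```bash
python3 - <<'E'
from h import *
import pickle
f=grab_frame('wrist');pickle.dump(f,open('f1.pkl','wb'));save('w2',f)
s=env.state();print(s['ee_pos'],s['ee_rot'],s['qpos'])
im=f['color'].astype(int);hsv=cv2.cvtColor(f['color'],cv2.COLOR_RGB2HSV)
print([proj(f,p).round(0) for p in([461,245,36],[362,233,5],[560,258,5])])
# blade: purplish-grey (r>=g); rib dark
for nm,m,z in(('blade',(im[...,0]-im[...,1]>=0)&(im[...,2]-im[...,1]>=2)&(im.max(2)>60),5),('rib',im.max(2)<70,36)):
    m=m.astype(np.uint8)*255; m[215:]=0
    m=cv2.morphologyEx(m,cv2.MORPH_OPEN,np.ones((3,3)))
    for c in sorted(cv2.findContours(m,0,1)[0],key=cv2.contourArea)[-2:]:
        P=np.array([onz(f,u,v,z)[:2] for u,v in c[:,0]],np.float32)
        print(nm,cv2.boundingRect(c),cv2.minAreaRect(P))
E
```

```text
[539.97634744 255.02599579 213.82746471] [ 1.79999020e+02 -1.47475634e-02 -1.73130383e+02] [ 2.41745140e+01  2.03318281e+01  8.66273655e+01  5.56380984e-03
  7.30545951e+01 -7.26967253e+01]
[array([258., 102.]), array([258.,   6.]), array([259., 188.])]
blade (95, 101, 5, 6) ((484.1000061035156, 61.849998474121094), (5.799986839294434, 4.499999046325684), 0.0)
blade (240, 5, 39, 185) ((461.36370849609375, 246.73211669921875), (201.81353759765625, 41.537742614746094), 7.760264873504639)
rib (501, 129, 11, 35) ((475.85540771484375, 516.9669189453125), (37.4624137878418, 10.813755989074707), 17.61800193786621)
rib (255, 68, 11, 68) ((461.48284912109375, 246.46864318847656), (67.82420349121094, 10.256239891052246), 8.221587181091309)
```

View pics/w2.png

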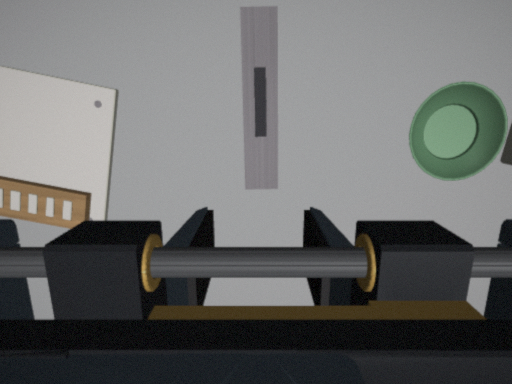

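The wrist view shows the target cleanly: blade columns 240–279, rows 5–190, rib centre (260,102). Going down onto the rib.

Emit:
{"name": "move_arm", "arguments": {
  "plan": [
    {"tx": 2.63,"ty": 0.04,"tz": 0,"wx": 0,"wy": 0,"wz": 0},
    {"tx": 2.63,"ty": 0.04,"tz": 0,"wx": 0,"wy": 0,"wz": 0},
    {"tx": 2.64,"ty": 0.03,"tz": 0,"wx": 0,"wy": 0,"wz": -0.017},
    {"tx": 0,"ty": 0,"tz": 3,"wx": 0,"wy": 0,"wz": 0},
    {"tx": 0,"ty": 0,"tz": 3,"wx": 0,"wy": 0,"wz": 0},
    {"tx": 0,"ty": 0,"tz": 3,"wx": 0,"wy": 0,"wz": 0},
    {"tx": 0,"ty": 0,"tz": 3,"wx": 0,"wy": 0,"wz": 0},
    {"tx": 0,"ty": 0,"tz": 3,"wx": 0,"wy": 0,"wz": 0},
    {"tx": 0,"ty": 0,"tz": 3,"wx": 0,"wy": 0,"wz": 0},
    {"tx": 0,"ty": 0,"tz": 1.9,"wx": 0,"wy": 0,"wz": 0},
    {"tx": 0,"ty": 0,"tz": 0,"wx": 0,"wy": 0,"wz": 0},
    {"tx": 0,"ty": 0,"tz": 0,"wx": 0,"wy": 0,"wz": 0}
  ]
}}

```text
time_s: 2.92
ee_pos: [461.2, 246.4, 14.5]
ee_rot: [-180.0, -0.1, -172.1]
force: [0.9, -0.8, -0.3]
gripper_width: 50.0
gripper_force: 0.0
```

Emit:
{"name": "move_arm", "arguments": {
  "plan": [
    {"tx": 0,"ty": 0,"tz": 0,"wx": 0,"wy": 0,"wz": 0},
    {"tx": 0,"ty": 0,"tz": 0,"wx": 0,"wy": 0,"wz": 0},
    {"tx": 0,"ty": 0,"tz": 0,"wx": 0,"wy": 0,"wz": 0},
    {"tx": 0,"ty": 0,"tz": 0,"wx": 0,"wy": 0,"wz": 0},
    {"tx": 0,"ty": 0,"tz": 0,"wx": 0,"wy": 0,"wz": 0},
    {"tx": 0,"ty": 0,"tz": 0,"wx": 0,"wy": 0,"wz": 0},
    {"tx": 0,"ty": 0,"tz": 0,"wx": 0,"wy": 0,"wz": 0},
    {"tx": 0,"ty": 0,"tz": 0,"wx": 0,"wy": 0,"wz": 0}
  ],
  "gripper": 0,
  "force": 35
}}

```text
time_s: 3.58
ee_pos: [461.8, 246.8, 15.4]
ee_rot: [180.0, 0.0, -172.0]
force: [-1.0, 0.8, 3.8]
gripper_width: 11.8
gripper_force: 35.0
```

Gripped (11.8 mm wide). Lifting, then carrying across to the jig.

Emit:
{"name": "move_arm", "arguments": {
  "plan": [
    {"tx": 0,"ty": 0,"tz": -2,"wx": 0,"wy": 0,"wz": 0},
    {"tx": 0,"ty": 0,"tz": -2.5,"wx": 0,"wy": 0,"wz": 0},
    {"tx": 0,"ty": 0,"tz": -2.5,"wx": 0,"wy": 0,"wz": 0},
    {"tx": 0,"ty": 0,"tz": -2.5,"wx": 0,"wy": 0,"wz": 0},
    {"tx": 0,"ty": 0,"tz": -2.5,"wx": 0,"wy": 0,"wz": 0},
    {"tx": 0,"ty": 0,"tz": 0,"wx": 0,"wy": 0,"wz": 0}
  ]
}}

```text
time_s: 4.08
ee_pos: [464.0, 247.7, 139.0]
ee_rot: [179.8, 0.5, -172.0]
force: [1.4, 0.1, -2.7]
gripper_width: 11.6
gripper_force: 35.0
```

Emit:
{"name": "move_arm", "arguments": {
  "plan": [
    {"tx": -0.43,"ty": -2.93,"tz": 0,"wx": 0,"wy": 0,"wz": 0},
    {"tx": -0.43,"ty": -2.93,"tz": 0,"wx": 0,"wy": 0,"wz": 0},
    {"tx": -0.43,"ty": -2.93,"tz": 0,"wx": 0,"wy": 0,"wz": 0},
    {"tx": -0.43,"ty": -2.93,"tz": 0,"wx": 0,"wy": 0,"wz": 0},
    {"tx": -0.43,"ty": -2.93,"tz": 0,"wx": 0,"wy": 0,"wz": 0},
    {"tx": -0.43,"ty": -2.93,"tz": 0,"wx": 0,"wy": 0,"wz": 0},
    {"tx": -0.43,"ty": -2.93,"tz": 0,"wx": 0,"wy": 0,"wz": 0},
    {"tx": -0.43,"ty": -2.93,"tz": 0,"wx": 0,"wy": 0,"wz": 0},
    {"tx": -0.43,"ty": -2.93,"tz": 0,"wx": 0,"wy": 0,"wz": 0},
    {"tx": -0.43,"ty": -2.93,"tz": 0,"wx": 0,"wy": 0,"wz": 0}
  ]
}}

```text
time_s: 4.92
ee_pos: [543.8, -39.2, 132.9]
ee_rot: [180.0, -0.2, -172.0]
force: [-0.8, -0.3, -3.1]
gripper_width: 11.9
gripper_force: 35.0
```

Emit:
{"name": "move_arm", "arguments": {
  "plan": [
    {"tx": 0,"ty": 0,"tz": 0,"wx": 0,"wy": 0,"wz": 0.119},
    {"tx": 0,"ty": 0,"tz": 0,"wx": 0,"wy": 0,"wz": 0.119},
    {"tx": 0,"ty": 0,"tz": 0,"wx": 0,"wy": 0,"wz": 0.119},
    {"tx": 0,"ty": 0,"tz": 0,"wx": 0,"wy": 0,"wz": 0.119},
    {"tx": 0,"ty": 0,"tz": 0,"wx": 0,"wy": 0,"wz": 0.119},
    {"tx": 0,"ty": 0,"tz": 0,"wx": 0,"wy": 0,"wz": 0.119},
    {"tx": 0,"ty": 0,"tz": 0,"wx": 0,"wy": 0,"wz": 0.119},
    {"tx": 0,"ty": 0,"tz": 0,"wx": 0,"wy": 0,"wz": 0.119}
  ]
}}

```text
time_s: 5.58
ee_pos: [543.5, -37.7, 132.8]
ee_rot: [-179.9, -0.2, 133.1]
force: [-0.4, -0.3, -3.5]
gripper_width: 11.8
gripper_force: 35.0
```

Emit:
{"name": "move_arm", "arguments": {
  "plan": [
    {"tx": 0,"ty": 0,"tz": 0,"wx": 0,"wy": 0,"wz": 0.119},
    {"tx": 0,"ty": 0,"tz": 0,"wx": 0,"wy": 0,"wz": 0.119},
    {"tx": 0,"ty": 0,"tz": 0,"wx": 0,"wy": 0,"wz": 0.119},
    {"tx": 0,"ty": 0,"tz": 0,"wx": 0,"wy": 0,"wz": 0.119},
    {"tx": 0,"ty": 0,"tz": 0,"wx": 0,"wy": 0,"wz": 0.119},
    {"tx": 0,"ty": 0,"tz": 0,"wx": 0,"wy": 0,"wz": 0.119},
    {"tx": 0,"ty": 0,"tz": 0,"wx": 0,"wy": 0,"wz": 0.119},
    {"tx": 0,"ty": 0,"tz": 0,"wx": 0,"wy": 0,"wz": 0},
    {"tx": 0,"ty": 0,"tz": 0,"wx": 0,"wy": 0,"wz": 0}
  ]
}}

```text
time_s: 6.33
ee_pos: [543.8, -37.7, 133.4]
ee_rot: [-179.8, -0.0, 85.9]
force: [0.7, 0.2, -3.0]
gripper_width: 11.4
gripper_force: 35.0
```

```bash
python3 - <<'E'
from h import *
import pickle
f=grab_frame('wrist');pickle.dump(f,open('f2.pkl','wb'));save('w3',f)
s=env.state();print(s['ee_pos'],s['ee_rot'],s['qpos'],s['force'],s['gripper_width'])
E
```

```text
[544.03558305 -37.66943995 133.68172433] [-1.79869727e+02 -1.70199617e-04  8.58701667e+01] [-5.16786703e+00  1.94088338e+01  1.00394474e+02 -2.52038022e-03
  6.03269470e+01 -1.03678370e+00] [-0.70823494 -0.49955006 -2.70035136] 12.111638880975718
```

View pics/w3.png

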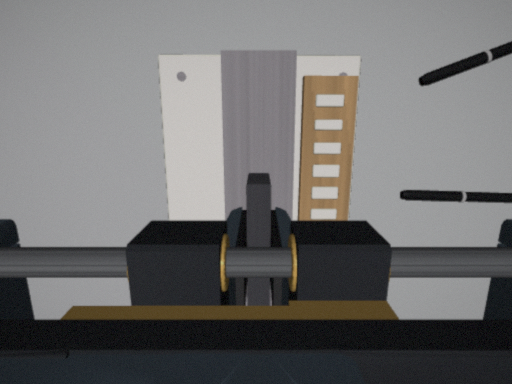

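The wrist view shows the held blade (end at row 52, columns 222–294) and the block's +y end (row 76, columns 302–356). I'll measure both in this same view.

```bash
cat > m2.py <<'E'
from h import *
import pickle,sys
def meas(f,zb,zblk=22.,rmax=190):
    im=f['color'].astype(int)
    out={}
    def lines(m,z,nm,side):
        m=cv2.morphologyEx(m.astype(np.uint8)*255,cv2.MORPH_CLOSE,np.ones((3,3)))
        c=max(cv2.findContours(m,0,1)[0],key=cv2.contourArea)
        x,y,w,h=cv2.boundingRect(c);k=np.zeros(m.shape,np.uint8);cv2.drawContours(k,[c],-1,255,-1)
        rows=range(y+8,min(y+h,rmax)-3);L=[];R=[]
        for v in rows:
            u=np.nonzero(k[v])[0];L.append((u[0]-.5,v));R.append((u[-1]+.5,v))
        cols=range(x+8,x+w-8);T=[(u,np.nonzero(k[:,u])[0][0]-.5) for u in cols]
        for n2,pts in(('L',L),('R',R),('T',T)):
            P=np.array([onz(f,u,v,z)[:2] for u,v in pts],np.float32)
            vx,vy,px,py=cv2.fitLine(P,cv2.DIST_HUBER,0,.01,.01).ravel()
            out[nm+n2]=(np.array([px,py]),np.array([vx,vy]));
            print(nm,n2,'pt',px.round(1),py.round(1),'ang',(np.degrees(np.arctan2(vy,vx))%180).round(2))
        def X(a,b):
            (p,d),(q,e)=out[nm+a],out[nm+b];t=np.linalg.solve(np.c_[d,-e],q-p);return p+t[0]*d
        A,B=X('L','T'),X('R','T');print(nm,'corners',A.round(1),B.round(1),'width',np.linalg.norm(A-B).round(1))
    hsv=cv2.cvtColor(f['color'],cv2.COLOR_RGB2HSV)
    roi=np.zeros(im.shape[:2],bool);roi[20:rmax]=1
    wood=(hsv[...,1]>70)&(hsv[...,0]<25)&(im[...,0]>60)&roi
    lines(wood,zblk,'block',0)
    bl=(im[...,0]-im[...,1]>=0)&(im[...,2]-im[...,1]>=2)&(im.max(2)<150)&(im.max(2)>50)&roi
    lines(bl,zb,'blade',0)
if __name__=='__main__': meas(pickle.load(open(sys.argv[1],'rb')),float(sys.argv[2]),rmax=int(sys.argv[3]))
E
python3 m2.py f2.pkl 123.8 165
```

```text
block L pt 585.1 18.8 ang 85.79
block R pt 630.6 15.5 ang 85.64
block T pt 609.1 55.7 ang 175.91
block corners [587.9  57.2] [633.5  54. ] width 45.7
blade L pt 529.6 36.5 ang 86.2
blade R pt 568.8 30.8 ang 85.97
blade T pt 551.1 61.9 ang 175.87
blade corners [531.3  63.3] [570.9  60.5] width 39.7
```

Emit:
{"name": "move_arm", "arguments": {
  "plan": [
    {"tx": -0.21,"ty": 1.08,"tz": 0,"wx": 0,"wy": 0,"wz": 0.005},
    {"tx": 0,"ty": 0,"tz": 2,"wx": 0,"wy": 0,"wz": 0},
    {"tx": 0,"ty": 0,"tz": 2,"wx": 0,"wy": 0,"wz": 0},
    {"tx": 0,"ty": 0,"tz": 2,"wx": 0,"wy": 0,"wz": 0},
    {"tx": 0,"ty": 0,"tz": 2,"wx": 0,"wy": 0,"wz": 0},
    {"tx": 0,"ty": 0,"tz": 1.5,"wx": 0,"wy": 0,"wz": 0},
    {"tx": 0,"ty": 0,"tz": 1,"wx": 0,"wy": 0,"wz": 0},
    {"tx": 0,"ty": 0,"tz": 0,"wx": 0,"wy": 0,"wz": 0},
    {"tx": 0,"ty": 0,"tz": 0,"wx": 0,"wy": 0,"wz": 0},
    {"tx": 0,"ty": 0,"tz": 0,"wx": 0,"wy": 0,"wz": 0}
  ]
}}

```text
time_s: 7.22
ee_pos: [556.6, -40.7, 30.8]
ee_rot: [179.9, -0.0, 85.4]
force: [-0.2, -0.5, -2.8]
gripper_width: 12.0
gripper_force: 35.0
```

```bash
python3 - <<'E'
from h import *
import pickle
f=grab_frame('wrist');pickle.dump(f,open('f3.pkl','wb'));save('w4',f)
s=env.state();print(s['ee_pos'],s['ee_rot'],s['force'],s['gripper_width'])
from m2 import meas
meas(f,18.5,rmax=150)
E
```

```text
[556.59558076 -40.71372876  31.04107631] [ 1.79847646e+02 -3.46736821e-03  8.54298307e+01] [ 1.10111419  0.67594959 -2.30768134] 11.70521434565946
block L pt 586.3 37.6 ang 85.35
block R pt 631.6 27.2 ang 85.62
block T pt 609.9 56.0 ang 175.48
block corners [588.   57.8] [633.7  54.1] width 45.9
blade L pt 420.0 41.7 ang 74.35
blade R pt 454.1 46.7 ang 54.03
blade T pt 450.2 82.3 ang 176.92
blade corners [431.6  83.3] [478.8  80.8] width 47.3
```

View pics/w4.png

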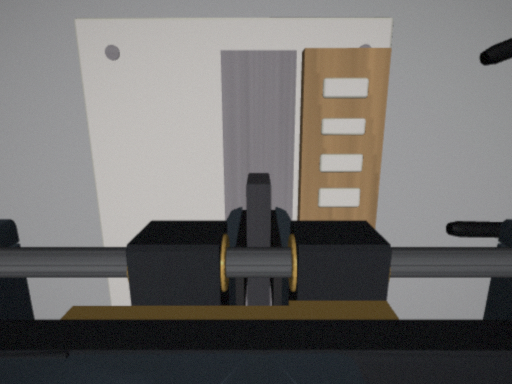

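The blade end is at row 51 (columns 222–296) and the block end at row 49 (columns 304–387). The blade mask caught the table, so I'll restrict it to the blade's columns.

```bash
sed -i "s/roi\[20:rmax\]=1/roi[20:rmax]=1;rb=roi.copy();rb[:,:212]=0;rb[:,302:]=0/; s/&(im.max(2)>50)&roi/\&(im.max(2)>50)\&rb/; s/>=2)&(im.max(2)<150)/>=2)\&(im.max(2)<150)/" m2.py; python3 m2.py f3.pkl 21 150
```

```text
block L pt 586.3 37.6 ang 85.35
block R pt 631.6 27.2 ang 85.62
block T pt 609.9 56.0 ang 175.48
block corners [588.   57.8] [633.7  54.1] width 45.9
blade L pt 542.4 27.9 ang 85.4
blade R pt 582.6 32.7 ang 85.46
blade T pt 564.2 58.4 ang 175.98
blade corners [545.   59.8] [584.5  57. ] width 39.7
```

Emit:
{"name": "move_arm", "arguments": {
  "plan": [
    {"tx": 0.07,"ty": 0,"tz": 0.3,"wx": 0,"wy": 0,"wz": 0},
    {"tx": 0,"ty": 0,"tz": 0.2,"wx": 0,"wy": 0,"wz": 0},
    {"tx": 0,"ty": 0,"tz": 0,"wx": 0,"wy": 0,"wz": 0},
    {"tx": 0,"ty": 0,"tz": 0,"wx": 0,"wy": 0,"wz": 0},
    {"tx": 0,"ty": 0,"tz": 0,"wx": 0,"wy": 0,"wz": 0},
    {"tx": 0,"ty": 0,"tz": 0,"wx": 0,"wy": 0,"wz": 0}
  ]
}}

```text
time_s: 7.77
ee_pos: [556.1, -39.9, 25.5]
ee_rot: [179.9, -0.0, 85.4]
force: [1.3, 0.9, 1.5]
gripper_width: 11.8
gripper_force: 35.0
```

Emit:
{"name": "move_arm", "arguments": {
  "plan": [
    {"tx": 0,"ty": 0,"tz": 0.1,"wx": 0,"wy": 0,"wz": 0},
    {"tx": 0,"ty": 0,"tz": 0,"wx": 0,"wy": 0,"wz": 0},
    {"tx": 0,"ty": 0,"tz": 0,"wx": 0,"wy": 0,"wz": 0},
    {"tx": 0,"ty": 0,"tz": 0,"wx": 0,"wy": 0,"wz": 0}
  ]
}}

```text
time_s: 8.1
ee_pos: [556.1, -39.9, 25.4]
ee_rot: [179.9, -0.0, 85.4]
force: [-1.8, 0.9, 8.9]
gripper_width: 12.1
gripper_force: 35.0
```

On the deck. Now I'll push towards the block in small steps.

Emit:
{"name": "move_arm", "arguments": {
  "plan": [
    {"tx": 0,"ty": 0.15,"tz": -0.06,"wx": 0,"wy": 0,"wz": 0},
    {"tx": 0,"ty": 0.15,"tz": 0,"wx": 0,"wy": 0,"wz": 0},
    {"tx": 0,"ty": 0,"tz": 0,"wx": 0,"wy": 0,"wz": 0},
    {"tx": 0,"ty": 0,"tz": 0,"wx": 0,"wy": 0,"wz": 0}
  ]
}}

```text
time_s: 8.43
ee_pos: [556.2, -39.8, 25.5]
ee_rot: [-179.7, -0.0, 85.4]
force: [-5.9, 1.6, 11.4]
gripper_width: 11.7
gripper_force: 35.0
```

Emit:
{"name": "move_arm", "arguments": {
  "plan": [
    {"tx": 0,"ty": 0.1,"tz": 0,"wx": 0,"wy": 0,"wz": 0},
    {"tx": 0,"ty": 0,"tz": 0,"wx": 0,"wy": 0,"wz": 0},
    {"tx": 0,"ty": 0,"tz": 0,"wx": 0,"wy": 0,"wz": 0}
  ]
}}

```text
time_s: 8.68
ee_pos: [556.2, -39.8, 25.5]
ee_rot: [-179.6, -0.0, 85.4]
force: [-8.9, 1.2, 12.4]
gripper_width: 11.5
gripper_force: 35.0
```

Emit:
{"name": "move_arm", "arguments": {
  "plan": [
    {"tx": 0,"ty": 0.1,"tz": 0,"wx": 0,"wy": 0,"wz": 0},
    {"tx": 0,"ty": 0,"tz": 0,"wx": 0,"wy": 0,"wz": 0},
    {"tx": 0,"ty": 0,"tz": 0,"wx": 0,"wy": 0,"wz": 0}
  ]
}}

```text
time_s: 8.93
ee_pos: [556.2, -39.9, 25.6]
ee_rot: [-179.5, -0.0, 85.4]
force: [-10.0, 1.7, 14.7]
gripper_width: 11.9
gripper_force: 35.0
```

Stuck by friction under the vertical load, so I'll unload the vertical.

Emit:
{"name": "move_arm", "arguments": {
  "plan": [
    {"tx": 0,"ty": -0.1,"tz": -0.08,"wx": 0,"wy": 0,"wz": 0},
    {"tx": 0,"ty": 0,"tz": -0.08,"wx": 0,"wy": 0,"wz": 0},
    {"tx": 0,"ty": 0,"tz": 0,"wx": 0,"wy": 0,"wz": 0},
    {"tx": 0,"ty": 0,"tz": 0,"wx": 0,"wy": 0,"wz": 0},
    {"tx": 0,"ty": 0,"tz": 0,"wx": 0,"wy": 0,"wz": 0}
  ]
}}

```text
time_s: 9.35
ee_pos: [559.4, -40.3, 25.7]
ee_rot: [-180.0, -0.0, 85.4]
force: [0.2, 0.6, -3.4]
gripper_width: 11.5
gripper_force: 35.0
```

```bash
python3 - <<'E'
from h import *
import pickle
f=grab_frame('wrist');pickle.dump(f,open('f4.pkl','wb'));save('w5',f)
s=env.state();print(s['ee_pos'],s['ee_rot'],s['force'],s['torque'])
from m2 import meas
meas(f,15,rmax=150)
E
```

```text
[559.409116   -40.23544313  25.71736341] [-1.79970648e+02 -6.01539184e-03  8.54129658e+01] [ 0.64168558 -0.2777994  -3.38248124] [-0.12314914  0.08985791  0.05827923]
block L pt 586.2 33.2 ang 85.56
block R pt 631.7 27.9 ang 85.54
block T pt 613.3 55.5 ang 175.47
block corners [588.   57.5] [633.7  53.9] width 45.8
blade L pt 545.7 34.2 ang 85.29
blade R pt 585.1 26.8 ang 85.34
blade T pt 567.4 59.0 ang 175.73
blade corners [547.8  60.5] [587.6  57.5] width 39.9
```

Emit:
{"name": "move_arm", "arguments": {
  "plan": [
    {"tx": 0,"ty": 0.1,"tz": 0,"wx": 0,"wy": 0,"wz": 0},
    {"tx": 0,"ty": 0,"tz": 0,"wx": 0,"wy": 0,"wz": 0},
    {"tx": 0,"ty": 0,"tz": 0,"wx": 0,"wy": 0,"wz": 0}
  ]
}}

```text
time_s: 9.65
ee_pos: [560.5, -40.3, 26.0]
ee_rot: [-180.0, -0.0, 85.4]
force: [0.3, 0.5, -3.4]
gripper_width: 11.7
gripper_force: 35.0
```

Emit:
{"name": "move_arm", "arguments": {
  "plan": [
    {"tx": 0,"ty": 0.1,"tz": 0,"wx": 0,"wy": 0,"wz": 0},
    {"tx": 0,"ty": 0,"tz": 0,"wx": 0,"wy": 0,"wz": 0},
    {"tx": 0,"ty": 0,"tz": 0,"wx": 0,"wy": 0,"wz": 0}
  ]
}}

```text
time_s: 9.9
ee_pos: [560.8, -40.4, 26.0]
ee_rot: [-179.9, 0.0, 85.4]
force: [-1.8, -1.0, -2.5]
gripper_width: 11.7
gripper_force: 35.0
```

Emit:
{"name": "move_arm", "arguments": {
  "plan": [
    {"tx": 0,"ty": 0.1,"tz": 0,"wx": 0,"wy": 0,"wz": 0},
    {"tx": 0,"ty": 0,"tz": 0,"wx": 0,"wy": 0,"wz": 0},
    {"tx": 0,"ty": 0,"tz": 0,"wx": 0,"wy": 0,"wz": 0}
  ]
}}

```text
time_s: 10.15
ee_pos: [561.0, -40.4, 25.9]
ee_rot: [-179.8, 0.0, 85.4]
force: [-5.4, -0.7, 0.0]
gripper_width: 11.7
gripper_force: 35.0
```

Contact with the block. Lowering the last bit, then releasing.

Emit:
{"name": "move_arm", "arguments": {
  "plan": [
    {"tx": 0,"ty": 0.05,"tz": 0.06,"wx": 0,"wy": 0,"wz": 0},
    {"tx": 0,"ty": 0,"tz": 0,"wx": 0,"wy": 0,"wz": 0},
    {"tx": 0,"ty": 0,"tz": 0,"wx": 0,"wy": 0,"wz": 0}
  ]
}}

```text
time_s: 10.4
ee_pos: [561.0, -40.3, 25.6]
ee_rot: [-179.8, 0.0, 85.5]
force: [-7.1, -0.4, 1.2]
gripper_width: 12.0
gripper_force: 35.0
```

Emit:
{"name": "move_arm", "arguments": {
  "plan": [
    {"tx": 0,"ty": 0,"tz": 0,"wx": 0,"wy": 0,"wz": 0},
    {"tx": 0,"ty": -0.1,"tz": 0,"wx": 0,"wy": 0,"wz": 0},
    {"tx": 0,"ty": -0.1,"tz": 0,"wx": 0,"wy": 0,"wz": 0},
    {"tx": 0,"ty": 0,"tz": 0,"wx": 0,"wy": 0,"wz": 0},
    {"tx": 0,"ty": 0,"tz": 0,"wx": 0,"wy": 0,"wz": 0}
  ],
  "gripper": 2.2
}}

```text
time_s: 10.82
ee_pos: [561.8, -40.4, 25.9]
ee_rot: [179.9, -0.0, 85.4]
force: [0.1, 0.0, 0.2]
gripper_width: 21.7
gripper_force: 0.0
```

```bash
python3 - <<'E'
from h import *
import pickle
f=grab_frame('wrist');pickle.dump(f,open('f5.pkl','wb'));save('w6',f)
s=env.state();print(s['ee_pos'],s['ee_rot'],s['force'],s['gripper_force'])
from m2 import meas
meas(f,15,rmax=150)
E
```

```text
[561.64156063 -40.36330226  25.84868883] [ 1.79907981e+02 -9.71034846e-03  8.54042155e+01] [-0.25283429  0.86750157 -0.40093178] 0.0
block L pt 586.2 29.2 ang 85.94
block R pt 631.7 27.7 ang 85.62
block T pt 610.4 55.8 ang 175.44
block corners [588.2  57.6] [633.7  54. ] width 45.7
blade L pt 547.0 33.9 ang 85.68
blade R pt 586.6 30.8 ang 85.55
blade T pt 568.9 59.0 ang 175.44
blade corners [549.   60.6] [588.6  57.4] width 39.8
```

Flush and level at the +y end. Lifting off and moving over to see the other end and the keeper.

Emit:
{"name": "move_arm", "arguments": {
  "plan": [
    {"tx": 0,"ty": 0,"tz": -1.5,"wx": 0,"wy": 0,"wz": 0},
    {"tx": 0,"ty": 0,"tz": -3.5,"wx": 0,"wy": 0,"wz": 0},
    {"tx": 0,"ty": 0,"tz": -3.5,"wx": 0,"wy": 0,"wz": 0},
    {"tx": 0,"ty": 0,"tz": -3.5,"wx": 0,"wy": 0,"wz": 0},
    {"tx": 0,"ty": 0,"tz": -3.5,"wx": 0,"wy": 0,"wz": 0},
    {"tx": -3.4,"ty": -0.3,"tz": 0,"wx": 0,"wy": 0,"wz": 0},
    {"tx": -3.4,"ty": -0.3,"tz": 0,"wx": 0,"wy": 0,"wz": 0},
    {"tx": -3.4,"ty": -0.3,"tz": 0,"wx": 0,"wy": 0,"wz": 0},
    {"tx": -3.4,"ty": -0.3,"tz": 0,"wx": 0,"wy": 0,"wz": 0},
    {"tx": -3.4,"ty": -0.3,"tz": 0,"wx": 0,"wy": 0,"wz": 0},
    {"tx": -3.4,"ty": -0.3,"tz": 0,"wx": 0,"wy": 0,"wz": 0},
    {"tx": 0,"ty": 0,"tz": 0,"wx": 0,"wy": 0,"wz": 0}
  ]
}}

```text
time_s: 11.87
ee_pos: [526.0, -247.8, 180.6]
ee_rot: [179.9, 0.2, 85.1]
force: [-0.1, 0.3, -0.3]
gripper_width: 21.7
gripper_force: 0.0
```

```bash
python3 - <<'E'
from h import *
import pickle
f=grab_frame('wrist');pickle.dump(f,open('f6.pkl','wb'));save('w7',f)
s=env.state();print(s['ee_pos'],s['ee_rot'],s['force'])
# expected points in jig frame: face mid
a=np.radians(-4.4);ux=np.array([np.cos(a),np.sin(a)]);uy=np.array([-ux[1],ux[0]])
face=np.array([588.5,57.4])-100*uy; print('face',face,'pivot',face-100*ux-78*uy)
E
```

```text
[ 526.32972271 -244.99728123  180.44949744] [1.79958294e+02 2.86378180e-02 8.51610167e+01] [ 0.3076885   0.94567318 -0.65639841]
face [580.82809719 -42.30527522] pivot [ 475.13873777 -112.40348708]
```

View pics/w7.png

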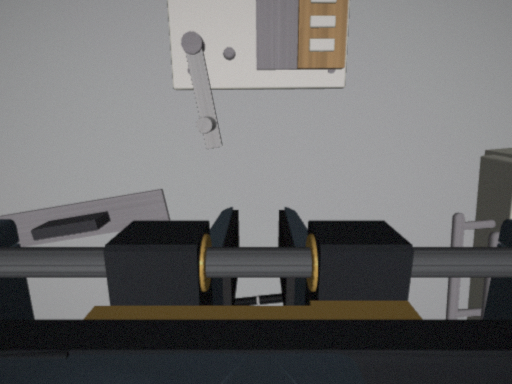

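The blade and block ends are level at the −y side (rows about 67–69). The pivot is at (193,43) and the knob top at (206,125).

```bash
python3 - <<'E'
from h import *
import pickle
f=pickle.load(open('f6.pkl','rb'))
k=onz(f,206,124.5,56)[:2];p=onz(f,192.5,42.5,29)[:2];print(k,p)
print('blade end',onz(f,277,69.5,15),'block end',onz(f,323,67.5,22))
d=k-p;print(np.hypot(*d),np.degrees(np.arctan2(d[1],d[0])))
p=np.array([475.1,-112.4]);d=k-p;print(np.hypot(*d),np.degrees(np.arctan2(d[1],d[0])))
E
```

```text
[ 484.2 -187.1] [ 476.6 -112.7]
blade end [ 554.  -141.2   15. ] block end [ 598. -144.   22.]
74.7871646741605 -84.16743625480869
75.25224249150318 -83.05441603149754
```

Emit:
{"name": "move_arm", "arguments": {
  "plan": [
    {"tx": 1.61,"ty": -2.57,"tz": 0,"wx": 0,"wy": 0,"wz": 0},
    {"tx": 1.61,"ty": -2.57,"tz": 0,"wx": 0,"wy": 0,"wz": 0},
    {"tx": 1.61,"ty": -2.58,"tz": 0,"wx": 0,"wy": 0,"wz": 0},
    {"tx": 0,"ty": 0,"tz": 0,"wx": 0,"wy": 0,"wz": -0.096},
    {"tx": 0,"ty": 0,"tz": 0,"wx": 0,"wy": 0,"wz": -0.096},
    {"tx": 0,"ty": 0,"tz": 3,"wx": 0,"wy": 0,"wz": 0},
    {"tx": 0,"ty": 0,"tz": 3,"wx": 0,"wy": 0,"wz": 0},
    {"tx": 0,"ty": 0,"tz": 3,"wx": 0,"wy": 0,"wz": 0},
    {"tx": 0,"ty": 0,"tz": 3,"wx": 0,"wy": 0,"wz": 0},
    {"tx": 0,"ty": 0,"tz": 0,"wx": 0,"wy": 0,"wz": 0},
    {"tx": 0,"ty": 0,"tz": 0,"wx": 0,"wy": 0,"wz": 0}
  ],
  "gripper": 0,
  "force": 10
}}

```text
time_s: 12.83
ee_pos: [453.0, -186.7, 59.9]
ee_rot: [-179.9, -0.1, 96.5]
force: [0.1, 0.6, 0.3]
gripper_width: 0.4
gripper_force: 0.0
```

Emit:
{"name": "move_arm", "arguments": {
  "plan": [
    {"tx": 0,"ty": 0,"tz": 1.5,"wx": 0,"wy": 0,"wz": 0},
    {"tx": 0,"ty": 0,"tz": 1.1,"wx": 0,"wy": 0,"wz": 0},
    {"tx": 0,"ty": 0,"tz": 0,"wx": 0,"wy": 0,"wz": 0},
    {"tx": 0,"ty": 0,"tz": 0,"wx": 0,"wy": 0,"wz": 0},
    {"tx": 0,"ty": 0,"tz": 0,"wx": 0,"wy": 0,"wz": 0}
  ]
}}

```text
time_s: 13.25
ee_pos: [455.0, -188.3, 36.3]
ee_rot: [179.8, 0.1, 96.4]
force: [-0.4, -0.3, -0.7]
gripper_width: 0.3
gripper_force: 0.0
```

Emit:
{"name": "move_arm", "arguments": {
  "plan": [
    {"tx": 0,"ty": 0.7,"tz": 0,"wx": 0,"wy": 0,"wz": 0},
    {"tx": -0.17,"ty": 0.76,"tz": 0,"wx": 0,"wy": 0,"wz": -0.1},
    {"tx": -0.17,"ty": 0.76,"tz": 0,"wx": 0,"wy": 0,"wz": -0.1},
    {"tx": -0.17,"ty": 0.76,"tz": 0,"wx": 0,"wy": 0,"wz": -0.1},
    {"tx": -0.17,"ty": 0.76,"tz": 0,"wx": 0,"wy": 0,"wz": -0.1},
    {"tx": -0.17,"ty": 0.76,"tz": 0,"wx": 0,"wy": 0,"wz": -0.1},
    {"tx": 0,"ty": 0,"tz": 0,"wx": 0,"wy": 0,"wz": 0},
    {"tx": 0,"ty": 0,"tz": 0,"wx": 0,"wy": 0,"wz": 0}
  ]
}}

```text
time_s: 13.92
ee_pos: [499.7, -183.6, 35.1]
ee_rot: [180.0, 0.1, 124.9]
force: [-0.3, -0.1, -0.0]
gripper_width: 0.9
gripper_force: 0.0
```

```bash
cat > st.py <<'E'
from h import *
s=env.state();p=s['ee_pos'][:2]-np.array([476,-112.6]);y=np.radians(s['ee_rot'][2])
X=np.array([np.cos(y),np.sin(y)]);Y=np.array([np.sin(y),-np.cos(y)])
print('r in tool',(p@X).round(1),(p@Y).round(1),'theta if face contact',np.radians(s['ee_rot'][2]-175.6).round(3),s['force'].round(1),s['qpos'].round(0))
f=grab_frame('top');save('top_st',f)
E
python3 st.py
```

```text
r in tool -71.8 -21.2 theta if face contact -0.884 [-0.3 -0.1 -0. ] [-21.  25. 109.   0.  46. -56.]
```

Emit:
{"name": "move_arm", "arguments": {
  "plan": [
    {"tx": -0.17,"ty": 0.74,"tz": 0,"wx": 0,"wy": 0,"wz": -0.1},
    {"tx": -0.17,"ty": 0.74,"tz": 0,"wx": 0,"wy": 0,"wz": -0.1},
    {"tx": -0.17,"ty": 0.74,"tz": 0,"wx": 0,"wy": 0,"wz": -0.1},
    {"tx": -0.17,"ty": 0.74,"tz": 0,"wx": 0,"wy": 0,"wz": -0.1},
    {"tx": -0.17,"ty": 0.74,"tz": 0,"wx": 0,"wy": 0,"wz": -0.1},
    {"tx": -0.17,"ty": 0.74,"tz": 0,"wx": 0,"wy": 0,"wz": -0.1},
    {"tx": 0,"ty": 0,"tz": 0,"wx": 0,"wy": 0,"wz": 0},
    {"tx": 0,"ty": 0,"tz": 0,"wx": 0,"wy": 0,"wz": 0}
  ]
}}

```text
time_s: 14.63
ee_pos: [534.7, -156.9, 34.6]
ee_rot: [180.0, -0.0, 159.2]
force: [-0.7, -0.4, -0.3]
gripper_width: 0.7
gripper_force: 0.0
```

```bash
python3 st.py
```

```text
r in tool -70.6 -20.6 theta if face contact -0.285 [-0.7 -0.4 -0.3] [-18.  27. 106.   0.  48. -87.]
```

Emit:
{"name": "move_arm", "arguments": {
  "plan": [
    {"tx": -0.16,"ty": 0.7,"tz": 0,"wx": 0,"wy": 0,"wz": -0.095},
    {"tx": 0,"ty": 0,"tz": 0,"wx": 0,"wy": 0,"wz": 0},
    {"tx": -0.16,"ty": 0.7,"tz": 0,"wx": 0,"wy": 0,"wz": -0.095},
    {"tx": 0,"ty": 0,"tz": 0,"wx": 0,"wy": 0,"wz": 0},
    {"tx": -0.16,"ty": 0.7,"tz": 0,"wx": 0,"wy": 0,"wz": -0.095},
    {"tx": 0,"ty": 0,"tz": 0,"wx": 0,"wy": 0,"wz": 0},
    {"tx": 0,"ty": 0,"tz": 0,"wx": 0,"wy": 0,"wz": 0},
    {"tx": 0,"ty": 0,"tz": 0,"wx": 0,"wy": 0,"wz": 0}
  ]
}}

```text
time_s: 15.35
ee_pos: [544.8, -138.3, 34.5]
ee_rot: [-180.0, -0.0, 175.6]
force: [0.1, 0.4, -0.3]
gripper_width: 0.4
gripper_force: 0.0
```

```bash
python3 st.py
```

```text
r in tool -70.6 -20.3 theta if face contact -0.001 [ 0.1  0.4 -0.3] [ -15.   27.  105.   -0.   48. -101.]
```

Emit:
{"name": "move_arm", "arguments": {
  "plan": [
    {"tx": 0,"ty": 0.15,"tz": 0,"wx": 0,"wy": 0,"wz": 0},
    {"tx": 0,"ty": 0,"tz": 0,"wx": 0,"wy": 0,"wz": 0},
    {"tx": 0,"ty": 0,"tz": 0,"wx": 0,"wy": 0,"wz": 0}
  ]
}}

```text
time_s: 15.65
ee_pos: [545.1, -136.6, 34.5]
ee_rot: [180.0, -0.0, 175.7]
force: [0.3, 0.5, -0.2]
gripper_width: 0.1
gripper_force: 0.1
```

Emit:
{"name": "move_arm", "arguments": {
  "plan": [
    {"tx": 0,"ty": 0.15,"tz": 0,"wx": 0,"wy": 0,"wz": 0},
    {"tx": 0,"ty": 0,"tz": 0,"wx": 0,"wy": 0,"wz": 0},
    {"tx": 0,"ty": 0,"tz": 0,"wx": 0,"wy": 0,"wz": 0}
  ]
}}

```text
time_s: 15.9
ee_pos: [545.4, -135.2, 34.6]
ee_rot: [-180.0, 0.0, 175.8]
force: [0.5, -1.4, -0.5]
gripper_width: 0.6
gripper_force: 0.7
```

Emit:
{"name": "move_arm", "arguments": {
  "plan": [
    {"tx": 0,"ty": 0.15,"tz": 0,"wx": 0,"wy": 0,"wz": 0},
    {"tx": 0,"ty": 0,"tz": 0,"wx": 0,"wy": 0,"wz": 0},
    {"tx": 0,"ty": 0,"tz": 0,"wx": 0,"wy": 0,"wz": 0}
  ]
}}

```text
time_s: 16.15
ee_pos: [545.5, -134.7, 34.6]
ee_rot: [-179.9, 0.0, 175.8]
force: [-1.0, -6.0, -0.2]
gripper_width: 0.3
gripper_force: 2.9
```

Emit:
{"name": "move_arm", "arguments": {
  "plan": [
    {"tx": 0,"ty": 0.15,"tz": 0,"wx": 0,"wy": 0,"wz": 0},
    {"tx": 0,"ty": 0,"tz": 0,"wx": 0,"wy": 0,"wz": 0},
    {"tx": 0,"ty": 0,"tz": 0,"wx": 0,"wy": 0,"wz": 0}
  ]
}}

```text
time_s: 16.4
ee_pos: [545.5, -134.4, 34.6]
ee_rot: [-179.8, 0.0, 175.9]
force: [-2.3, -9.4, -1.1]
gripper_width: 0.3
gripper_force: 5.0
```

Emit:
{"name": "move_arm", "arguments": {
  "plan": [
    {"tx": 0,"ty": 0.15,"tz": 0,"wx": 0,"wy": 0,"wz": 0},
    {"tx": 0,"ty": 0,"tz": 0,"wx": 0,"wy": 0,"wz": 0},
    {"tx": 0,"ty": 0,"tz": 0,"wx": 0,"wy": 0,"wz": 0}
  ]
}}

```text
time_s: 16.65
ee_pos: [545.6, -134.2, 34.6]
ee_rot: [-179.6, 0.0, 175.9]
force: [-1.6, -14.3, -1.0]
gripper_width: 0.4
gripper_force: 7.1
```

At the hard stop (14 N with no further travel). Backing off, lifting and checking.

Emit:
{"name": "move_arm", "arguments": {
  "plan": [
    {"tx": 0,"ty": -1,"tz": 0,"wx": 0,"wy": 0,"wz": 0},
    {"tx": 0,"ty": -1,"tz": 0,"wx": 0,"wy": 0,"wz": 0},
    {"tx": 0,"ty": -0.5,"tz": 0,"wx": 0,"wy": 0,"wz": 0},
    {"tx": 0,"ty": 0,"tz": -3,"wx": 0,"wy": 0,"wz": 0},
    {"tx": 0,"ty": 0,"tz": -3,"wx": 0,"wy": 0,"wz": 0},
    {"tx": 0,"ty": 0,"tz": -3,"wx": 0,"wy": 0,"wz": 0},
    {"tx": 0,"ty": 0,"tz": -3,"wx": 0,"wy": 0,"wz": 0},
    {"tx": 0,"ty": 0,"tz": -3,"wx": 0,"wy": 0,"wz": 0},
    {"tx": 0,"ty": 0,"tz": -3,"wx": 0,"wy": 0,"wz": 0}
  ]
}}

```text
time_s: 17.4
ee_pos: [543.5, -155.1, 216.1]
ee_rot: [179.9, 0.0, 175.8]
force: [0.7, 0.2, 0.6]
gripper_width: 0.5
gripper_force: 0.0
```

Emit:
{"name": "move_arm", "arguments": {
  "plan": [
    {"tx": -2,"ty": 2.5,"tz": 0,"wx": 0,"wy": 0,"wz": 0},
    {"tx": -2,"ty": 2.5,"tz": 0,"wx": 0,"wy": 0,"wz": 0},
    {"tx": -2,"ty": 2.5,"tz": 0,"wx": 0,"wy": 0,"wz": 0},
    {"tx": -2,"ty": 2.5,"tz": 0,"wx": 0,"wy": 0,"wz": 0},
    {"tx": 0,"ty": 0,"tz": 0,"wx": 0,"wy": 0,"wz": 0},
    {"tx": 0,"ty": 0,"tz": 0,"wx": 0,"wy": 0,"wz": 0}
  ]
}}

```text
time_s: 17.9
ee_pos: [631.4, -60.3, 213.8]
ee_rot: [180.0, -0.1, 175.9]
force: [0.0, -0.4, 0.8]
gripper_width: 0.5
gripper_force: 0.0
```

```bash
python3 - <<'E'
from h import *
import pickle
f=grab_frame('wrist');pickle.dump(f,open('f7.pkl','wb'))
cv2.imwrite('pics/w8.png',cv2.resize(f['color'][:,:,::-1],(800,600),interpolation=2))
s=env.state();print(s['ee_pos'],s['ee_rot'])
E
```

```text
[630.62826714 -61.26143714 213.96922058] [ 1.79998380e+02 -8.78506807e-02  1.75833530e+02]
```

View pics/w8.png

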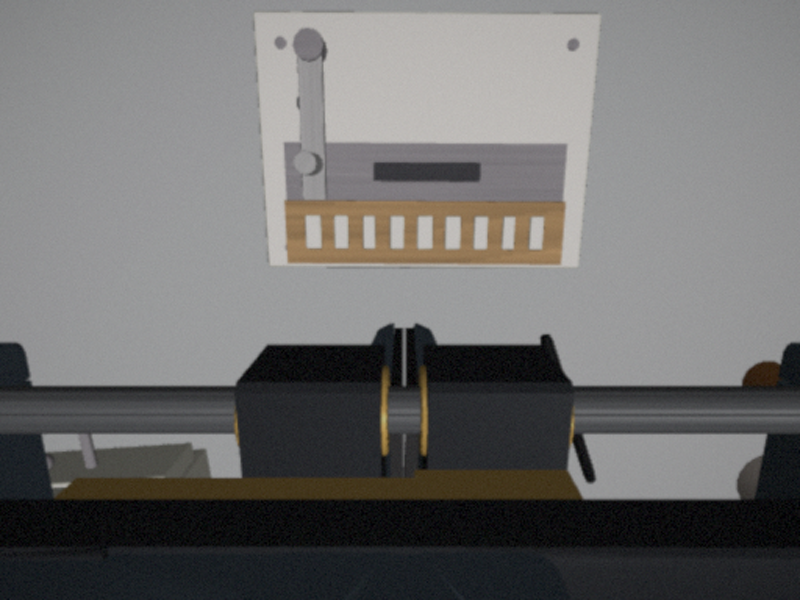

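The picture (800x600) shows the blade at columns 285–566 level with the block at 286–565, with no visible gap at row 200. The keeper is shut over it, with the pivot at (308,43) and the knob at (307,162). A quick angle check, then hand in.

```bash
python3 - <<'E'
from h import *
import pickle
f=pickle.load(open('f7.pkl','rb'));k=1/1.5625
a=onz(f,308*k,43*k,29)[:2];b=onz(f,307*k,162*k,56)[:2]
l=onz(f,286*k,201*k,22)[:2];r=onz(f,565*k,201*k,22)[:2]
ang=lambda d:np.degrees(np.arctan2(d[1],d[0]))
th=ang(r-l)-90-ang(b-a);print('theta rad',np.radians(th),np.hypot(*(b-a)))
if abs(th)<3: print(env.job_done())
E
```

```text
theta rad -0.011251461801383707 75.33452063961121
the job is handed in; nothing more can be done
None
```

The straightedge lies flush along the block with its ends level, the keeper is shut at its stop past the catch, and the job was handed in at about 18 s; no verdict came back.

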